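# Tip a bisque tile up on its edge in the row on the ware board

### The job

One clay tile lies flat on the ware board, its near part sticking out over the board's front edge; stand it upright on its far short edge in the gap between the two standing tiles, as they stand, its foot close and square against the wooden stop batten. Tip it up gently about that far edge, which stays down on the board all the while (do not carry the tile, and do not let it drop or slam), and leave it standing still and free. Leave the two standing tiles, the jar and the roll of tape where they are.

Things in the scene. Friction and masses are not known exactly. Their poses are not given: they have to be found in the camera images.
- rack: Fixed plywood ware board, 140 (x) by 460 (y) by 18 thick, top 53 above the table, with a wooden stop batten along its back. Origin on the table under the board's middle; x points away from the robot at yaw 0 (turned up to 0.3), y along the batten, z up. Front edge at x = -70. Rests on two 35 high, 30 wide runners at y = -200 and +200; open below between them.
- stop_foot (a point): Where the batten's near face meets the board's top, at mid length: (40, 0, 53) in the rack's frame; same axes as the rack. The batten is 20 thick and 24 high, as long as the board.
- front_edge (a point): Top of the board's front edge at mid length: (-70, 0, 53) in the rack's frame.
- tile: The terracotta tile to stand up, 150 (x) by 110 (y) by 14 thick (z), 0.35 to 0.55 kg, leaf pattern on top. Origin: centre of its underside; x from near to far short edge, z out of the pattern. Starts flat, turned up to 0.2 rad from the rack, middle up to 20 off the rack's mid line, far edge's middle 18 to 30 short of the batten. Pushed home it sticks out 40 over the board's front edge.
- tile_near (a point): Middle of the tile's near lower edge: (-75, 0, 0) in the tile's frame. This edge goes up.
- tile_foot (a point): Middle of the tile's far lower edge: (75, 0, 0) in the tile's frame. With the tile stood up (its x down, pattern touching the batten, underside to the robot) this point is on the board, 14 in front of the batten's face; the tile then stands by itself on its 14 mm edge. On the way it may jam at the batten, leaning a few degrees towards the robot, until nudged, or rock 2 to 6 s.
- tile_wide: Bystander: loose terracotta tile standing on edge against the batten, 16 (x) by 90 (y) by 120 high, 0.33 kg. Origin: centre of its foot. It stands 155 to one side of the rack's mid line, the other one 155 to the other side (which is where varies), a gap of 230 between them.
- tile_tall: Bystander: loose terracotta tile standing like the other, 16 (x) by 70 (y) by 150 high, 0.32 kg. Origin at the centre of its foot.
- jar: Bystander: closed jar standing on the table in front of the board's left part, 66 across, 85 high. Origin at the centre of its foot.
- tape: Bystander: roll of masking tape lying on the table in front of the board's right part, 100 across, 24 high. Origin at the centre of its underside.
Things that resemble listed ones, but are neither listed nor needed, are in the scene too. What is shaped like the tile but purple is not meant.

How it is judged:
At the end, for the whole second after the job is handed in: The tile stands free on its far short edge on the board, all but still (under 0.4 rad/s): upright within 3.4 degrees, parallel to the batten within 4.6 degrees, its patterned face within 7 mm of the batten's face at the foot, its middle within 45 mm of the rack's mid line (angle between the x axis of tile and the z axis of rack, either way round below 0.06 rad and angle between the y axis of tile and the y axis of rack, either way round below 0.08 rad and z of tile_foot in the frame of stop_foot between -0.004 and 0.004 m and x of tile_foot in the frame of stop_foot between -0.021 and -0.011 m and y of tile_foot in the frame of stop_foot between -0.045 and 0.045 m and linear speed of tile below 0.03 m/s and angular speed of tile below 0.4 rad/s); the robot touches nothing.
It fails at once if the tile's far edge was lifted more than 30 mm off the board, or fell below it (it was carried or dropped, not tipped) (z of tile_foot in the frame of stop_foot above 0.03 m or z of tile_foot in the frame of stop_foot below -0.02 m).
It fails at once if the tile dropped or slammed (turned faster than 3 rad/s) (angular speed of tile above 3 rad/s).
It fails at once if a standing tile was shifted more than 12 mm or tipped more than 0.15 rad (distance of any of tile_wide, tile_tall from where it was at the start of the episode above 0.012 m or angle between any of tile_wide, tile_tall's own z axis and vertical above 0.15 rad).
It fails at once if the jar or the tape was moved more than 20 mm (distance of any of jar, tape from where it was at the start of the episode above 0.02 m).
It also fails if it takes over 72 s, if anything falls off the work surface, if the arm or the gripper's body presses on something with over 40 N, if the wrist force passes 120 N, or if a joint passes its speed limit or range.

### The arm

A 7-joint arm with a two-finger parallel gripper is mounted at the origin on the work surface. World frame = base frame: x ahead of the robot, y to its left, z up, the work surface at z = 0. Lengths are in m, angles in rad, forces in N, time in s.
With the tool pointing down it reaches from about 0.425 to 0.825 m from the base axis. Payload 3.6 kg.
Tool frame: the origin (TCP) lies between the finger pads; the fingertips stand 8 mm ahead of it and the grasp point (between the pads) lies 11 mm behind it; z points along the fingers, y is the line along which they close (so a half turn about z gives the same grasp; the last joint's range is limited). The gripper opens to 93 mm and grips with 3 to 60 N. Pads are 15 mm wide; open, the fingers measure 128 mm over their backs; the gripper's body (75 mm by 188 mm) begins 65 mm behind the grasp point.
Start: joints at [-1.258, 0.615, -0.013, 1.423, 0.008, 1.103, -0.04], TCP at [0.216, 0.613, 0.204] pointing down, gripper open.
Joint ranges: [-3.12, 3.12], [-0.3, 2.06], [-1.34, 1.32], [0.26, 2.42], [-1.36, 4.5], [0.01, 1.98], [-2.84, 2.84]. Speed limits (rad/s): [2.79, 2.79, 3.14, 3.14, 3.14, 3.14, 3.14].

### API

Orientations are given as a unit quaternion [x, y, z, w].
In Python, from bench import ctrl, claw, kinematics, imaging, job_done gives the robot as it stands. Calls block until the motion is done:
- ctrl.move_pose(position, orientation): joint-space move of the TCP to a pose.
- ctrl.movel(position, attitude=None, rate=0.15, contact_N=None): straight line of the TCP; attitude=None keeps the orientation; rate is the mean speed in m/s. With contact_N (N) it stops when the force on the tool has changed by that much, and returns True; else False.
- ctrl.move_joints(angles): joint-space move.
- claw.gripper_open() and claw.grab(): open the fingers fully, or close them until they stop; the grip force is fixed at half the most.
- ctrl.wait(seconds).
- kinematics.ik(position, orientation): joint angles nearest the present ones, or None.
- imaging.read_camera(name): name is "side" or "top"; returns a dict with "color" (480x640x3 uint8, blue, green, red), "K" (3x3 intrinsics, pixels), "dist_coeffs" ([k1, k2, p1, p2, k3] as OpenCV has them; the pictures are not rectified), "R" (3x3) and "t" (3): a world point X has camera coordinates R X + t. Camera axes: x right, y down, z forward; pixel columns grow to the right and rows downward; lengths in m; the calibration is good to about 2 mm. A picture is of the moment at which its call begins. There is no depth.
A pose or a line that the arm cannot do raises ctrl.Unreachable and nothing moves.
- job_done(): hands the job in; it is judged then, once.
Readings, each from a call of its own:
- ctrl.current_clock(): time.
- ctrl.current_joints(): joint angles.
- ctrl.current_qd(): joint speeds.
- ctrl.current_tau(): joint torques, N m.
- ctrl.current_eef_pos(): TCP position.
- ctrl.current_ee_rot(): TCP orientation.
- ctrl.current_force(): force on the tool from outside, world axes, zero at the start.
- ctrl.current_torque(): the same for the moment, N m.
- ctrl.current_gripper_width(): opening from 0.0 (shut) to 1.0 (fully open).
- ctrl.current_finger_force(): force on a finger pad.
Only numpy, scipy, OpenCV 4.12 (cv2) and the standard library are available. Lean on these libraries where they do the work, as an engineer would, in place of code of your own. Each camera call takes 0.05 s, during which the arm holds its last target. There are 200 camera calls.

## Working session

There is one attempt and no reset: what is moved stays moved. The work goes in short steps, each a Python script; the robot and the scene stay as the last script left them, time stands still between calls to the robot, and variables do not carry over. Pictures are saved under pics/ and viewed, at most 10 in all, crops included, and the job is handed in when it is done.

```bash
ls; mkdir -p pics
python3 - <<'E'
from bench import ctrl, claw, kinematics, imaging
import cv2,pickle
d={n:imaging.read_camera(n) for n in("side","top")}
pickle.dump(d,open('d0.pkl','wb'))
for n in d:
    cv2.imwrite(f'pics/{n}0.png',d[n]['color']); print(n,d[n]['K'].tolist(),d[n]['dist_coeffs'],(-d[n]['R'].T@d[n]['t']),d[n]['R'][2])
print(ctrl.current_clock(),ctrl.current_ee_rot())
E
```

```text
pics
side [[535.8099002151598, 0.0, 322.25521140030827], [0.0, 535.8099002151598, 239.87033745190104], [0.0, 0.0, 1.0]] [0.03200103 0.         0.         0.         0.        ] [0.33312685 0.87113324 0.92523607] [ 0.14248119 -0.69412466 -0.70561326]
top [[470.9947840349172, 0.0, 319.43154399308315], [0.0, 470.9947840349172, 244.5451042892097], [0.0, 0.0, 1.0]] [-0.05422894  0.          0.          0.          0.        ] [0.29430817 0.01054076 1.15135398] [ 0.18919218  0.00954051 -0.98189373]
0.1 [ 1.68531743e-01  9.85695548e-01 -1.14263138e-03 -1.78870338e-04]
```

View pics/top0.png

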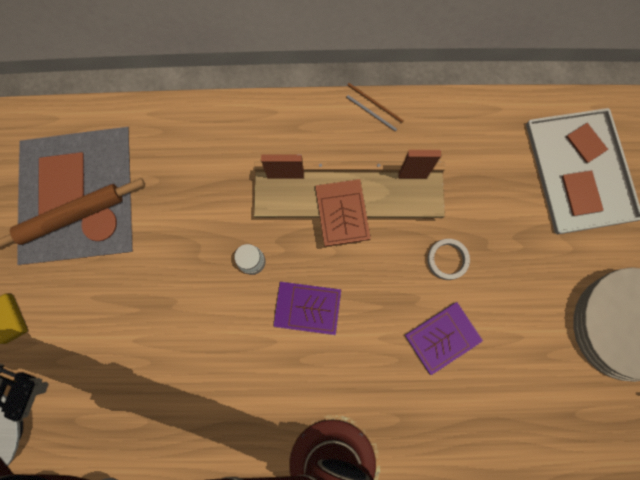

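View pics/side0.png

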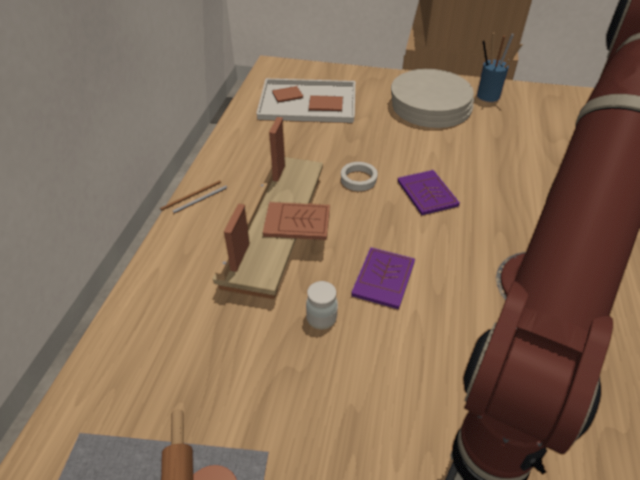

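The top view shows terracotta pieces at (343,213), lying on the board and overhanging its front edge, and at (62,185), (587,143) and (583,193), off the board. There are also purple lookalikes at (308,308) and (443,338). Only (343,213) fits: terracotta, leaf pattern, and between the standing tiles at (283,167) and (420,165). I'll confirm it in a crop and measure.

```bash
cat > h.py <<'E'
import cv2,numpy as np
def ray(c,uv):
    p=cv2.undistortPoints(np.array(uv,float).reshape(-1,1,2),c['K'],c['dist_coeffs']).reshape(-1,2)
    d=np.c_[p,np.ones(len(p))]@c['R']
    return -c['R'].T@c['t'],d
def plane(c,uv,z):
    o,d=ray(c,uv); return o+d*((z-o[2])/d[:,2])[:,None]
def proj(c,X):
    return cv2.projectPoints(np.array(X,float).reshape(-1,3),cv2.Rodrigues(c['R'])[0],c['t'],c['K'],c['dist_coeffs'])[0].reshape(-1,2)
E
python3 - <<'E'
import pickle,cv2,numpy as np
from h import *
d=pickle.load(open('d0.pkl','rb'));c=d['top'];im=c['color']
hsv=cv2.cvtColor(im,cv2.COLOR_BGR2HSV)
for p in [(343,205),(283,168),(270,200),(420,200),(300,240),(300,176),(300,190),(390,172),(283,155),(350,230)]: print(p,im[p[1],p[0]],hsv[p[1],p[0]])
crop=im[140:290,220:480]
cv2.imwrite('pics/crop.png',cv2.resize(crop,None,fx=3,fy=3,interpolation=cv2.INTER_CUBIC))
E
```

```text
(343, 205) [ 58  84 142] [  9 151 142]
(283, 168) [23 35 60] [ 10 157  60]
(270, 200) [ 91 135 166] [ 18 115 166]
(420, 200) [ 96 141 171] [ 18 112 171]
(300, 240) [ 73 115 157] [ 15 136 157]
(300, 176) [25 35 60] [  9 149  60]
(300, 190) [ 84 125 151] [ 18 113 151]
(390, 172) [37 58 76] [ 16 131  76]
(283, 155) [ 59  88 143] [ 10 150 143]
(350, 230) [ 64  89 151] [  9 147 151]
```

View pics/crop.png

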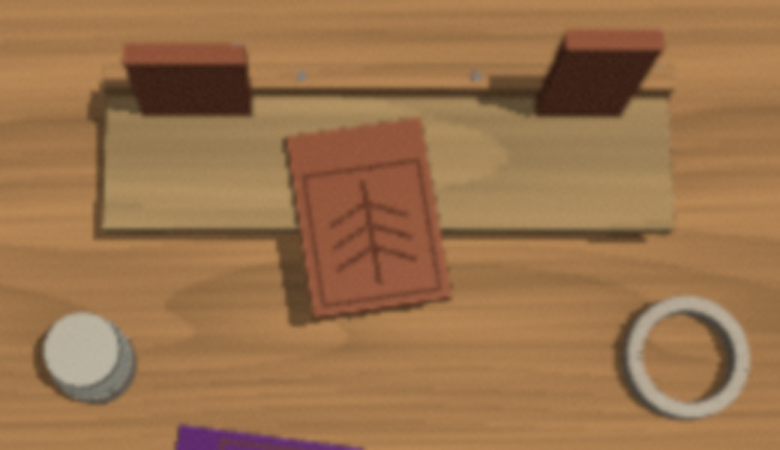

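The crop confirms it: terracotta with the leaf pattern, overhanging the board's front edge (crop x 105..672, y≈230), turned about 8°. The jar is at the lower left and the tape at the lower right.

Run:
```python
import pickle
from h import *
d=pickle.load(open('d0.pkl','rb'));c=d['top'];im=c['color']
hsv=cv2.cvtColor(im,cv2.COLOR_BGR2HSV)
def big(m):
    cs=cv2.findContours(m,cv2.RETR_EXTERNAL,cv2.CHAIN_APPROX_NONE)[0];return max(cs,key=cv2.contourArea)
roi=np.zeros(im.shape[:2],np.uint8);roi[178:255,300:390]=255
t=big(cv2.inRange(hsv,(0,120,100),(12,255,255))&roi)
P=plane(c,t.reshape(-1,2),0.067)
r=cv2.minAreaRect((P[:,:2]*1000).astype(np.float32));print('tile',r,cv2.boxPoints(r).tolist())
roi[:]=0;roi[165:225,245:450]=255
b=cv2.inRange(hsv,(16,60,100),(25,124,255))&roi
cols=[x for x in range(262,436) if not 308<x<376]
uv=[]; ub=[]
g=im[:,:,1].astype(float)
for x in cols:
    y=np.arange(208,224); e=np.diff(g[208:224,x]); k=e.argmin(); uv.append((x,208+k+.5))
    if 306>x or x>378:
        if 308<x or x<400:
            pass
for x in list(range(308,320))+list(range(365,395)):
    e=np.diff(g[166:180,x]); k=e.argmax(); ub.append((x,166+k+.5))
F=plane(c,uv,.053);B=plane(c,ub,.053)
for n,Q in(('front',F),('back',B)):
    vx,vy,x0,y0=cv2.fitLine(Q[:,:2].astype(np.float32),cv2.DIST_HUBER,0,1e-4,1e-4).ravel()
    s=np.sign(vy); print(n,'yaw',np.arctan2(-vx*s,vy*s),'x at y=0',x0-vx/vy*y0, Q[:,0].std())
ul=[];ur=[]
for y in range(190,212):
    e=np.diff(g[y,246:264]);ul.append((246+e.argmax()+.5,y))
    e=np.diff(g[y,434:452]);ur.append((434+np.abs(e).argmax()+.5,y))
L=plane(c,ul,.053);R=plane(c,ur,.053)
print('L',np.median(L,0),'R',np.median(R,0))
# bystanders
for n,uv,z in(('wideTopfront',[(262.5,155),(301.5,155)],.12+.053),('tallTop',[(406,150),(440,150)],.203),('jar',[(247,257)],.085),('tape',[(449,259)],.024)):print(n,plane(c,uv,z).round(3).tolist())
```

```text
tile ((581.2719116210938, -34.16838836669922), (151.50267028808594, 112.23721313476562), 7.598936557769775) [[498.7648010253906, 11.440177917480469], [513.6068725585938, -99.81136322021484], [663.779052734375, -79.7769546508789], [648.9369506835938, 31.474586486816406]]
front yaw -0.016432717 x at y=0 0.5767515 0.002753998408222478
back yaw -0.066201754 x at y=0 0.6871155 0.006133132094231953
L [0.61728464 0.17732072 0.053     ] R [ 0.60972381 -0.279395    0.053     ]
wideTopfront [[0.686, 0.143, 0.173], [0.684, 0.057, 0.173]]
tallTop [[0.68, -0.168, 0.203], [0.679, -0.241, 0.203]]
jar [[0.473, 0.188, 0.085]]
tape [[0.471, -0.292, 0.024]]
```

```bash
cat > g.py <<'E'
import numpy as np
from scipy.spatial.transform import Rotation as Ro
SG=1
def axes(a,psi):
    f=np.array([np.cos(psi),np.sin(psi),0]);k=np.array([0,0,1.])
    return np.cos(a)*f-np.sin(a)*k, np.sin(a)*f+np.cos(a)*k   # tool z (=tile x), tile normal
def quat(a,psi,sg=None):
    z,n=axes(a,psi);y=n*(SG if sg is None else sg)
    return Ro.from_matrix(np.c_[np.cross(y,z),y,z]).as_quat()
def grip(F,a,psi,s):
    "TCP with grasp point s from foot F, mid thickness"
    z,n=axes(a,psi); return np.array(F)-z*s+n*.007+z*.011
def hook(tip,a,psi):
    "TCP from wanted position of the lower finger's inner tip corner"
    z,n=axes(a,psi); return np.array(tip)-.008*z+.0465*n
F0=np.array([.6556,-.0243,.053]);P0=.1326
YR=-.0164
STOP=np.array([.6861,-.051,.053])
rx=np.array([np.cos(YR),np.sin(YR),0]);ry=np.array([-np.sin(YR),np.cos(YR),0])
E
python3 - <<'E'
from bench import kinematics
from g import *
A=np.radians(40)
u=np.array([np.cos(P0),np.sin(P0),0]); N=F0-.15*u
F1=STOP-.0155*rx+.01*ry
print('near',N,F1)
for sg in(1,-1):
  for nm,p,a,ps in [('hi',hook(N-.02*u+[0,0,.2],A,P0),A,P0),('pre',hook(N-.02*u-[0,0,.02],A,P0),A,P0),('hook',hook(N+.02*u-[0,0,.02],A,P0),A,P0),('g40',grip(F0,A,P0,.13),A,P0)]+[(f'F{d}',grip(F1,np.radians(d),YR,.13),np.radians(d),YR) for d in(40,60,75,90)]+[('up',grip(F1+[0,0,.1],np.pi/2,YR,.13),np.pi/2,YR)]:
    q=kinematics.ik(p,quat(a,ps,sg)); print(sg,nm,p.round(3),None if q is None else np.round(q,2))
E
```

```text
near [ 0.50691678 -0.04413176  0.053     ] [ 0.67076608 -0.04074716  0.053     ]
1 hi [ 0.511 -0.044  0.294] [ 1.05  0.14 -0.94  2.39  3.74  0.22  2.81]
1 pre [ 0.511 -0.044  0.074] None
1 hook [ 0.55  -0.038  0.074] None
1 g40 [ 0.57  -0.036  0.135] None
1 F40 [ 0.584 -0.039  0.135] None
1 F60 [ 0.617 -0.04   0.16 ] [ 0.09  0.45 -0.08  2.08  0.29  0.1  -0.27]
1 F75 [ 0.647 -0.04   0.17 ] [-0.2   0.55  0.36  1.75 -0.35  0.63  0.33]
1 F90 [ 0.678 -0.041  0.172] [-0.2   0.72  0.43  1.38 -0.31  1.11  0.26]
1 up [ 0.678 -0.041  0.272] [-0.24  0.66  0.53  1.23 -0.33  1.33  0.26]
-1 hi [ 0.511 -0.044  0.294] [ 1.18  0.17 -1.1   2.39  3.52  0.19 -0.11]
-1 pre [ 0.511 -0.044  0.074] None
-1 hook [ 0.55  -0.038  0.074] None
-1 g40 [ 0.57  -0.036  0.135] None
-1 F40 [ 0.584 -0.039  0.135] None
-1 F60 [ 0.617 -0.04   0.16 ] [ 0.43  0.5  -0.56  2.07  1.23  0.28  1.98]
-1 F75 [ 0.647 -0.04   0.17 ] [-0.6   0.78  1.13  1.76 -1.01  0.95 -2.25]
-1 F90 [ 0.678 -0.041  0.172] [-0.48  0.93  1.13  1.39 -0.84  1.34 -2.48]
-1 up [ 0.678 -0.041  0.272] [-0.46  0.83  1.13  1.24 -0.74  1.5  -2.58]
```

The arm can't get to 40° pitch there, so I'll scan which tool directions it can reach under the overhang.

```bash
cat > scan.py <<'E'
from bench import kinematics
import numpy as np
from scipy.spatial.transform import Rotation as Ro
def q3(psi,p,roll):
    f=np.array([np.cos(psi),np.sin(psi),0]);k=np.array([0,0,1.])
    z=np.cos(p)*f-np.sin(p)*k; h=np.array([-np.sin(psi),np.cos(psi),0]); n=np.cross(z,h)
    y=np.cos(roll)*h+np.sin(roll)*n
    return Ro.from_matrix(np.c_[np.cross(y,z),y,z]).as_quat()
E
python3 - <<'E'
from scan import *
import time
t=time.time()
for pos in [(.53,-.04,.04),(.56,-.04,.12),(.62,-.04,.17)]:
  for psi in range(-180,180,30):
    r=[]
    for p in range(0,85,10):
      ok=[ro for ro in (0,45,90,135,180,270) if kinematics.ik(pos,q3(np.radians(psi),np.radians(p),np.radians(ro))) is not None]
      if ok: r.append((p,ok))
      if len(r)>1:break
    print(pos,psi,r)
print(time.time()-t)
E
```

```text
(0.53, -0.04, 0.04) -180 [(30, [0, 45, 135, 180, 270]), (40, [0, 45, 90, 135, 180, 270])]
(0.53, -0.04, 0.04) -150 [(20, [0, 45, 90, 135, 180, 270]), (30, [0, 45, 90, 135, 180, 270])]
(0.53, -0.04, 0.04) -120 [(0, [0, 45, 90, 135, 180, 270]), (10, [0, 45, 90, 135, 180, 270])]
(0.53, -0.04, 0.04) -90 [(0, [0, 45, 90, 135, 180, 270]), (10, [0, 45, 90, 135, 180, 270])]
(0.53, -0.04, 0.04) -60 [(0, [0, 45, 90, 135, 180, 270]), (10, [0, 45, 90, 135, 180, 270])]
(0.53, -0.04, 0.04) -30 [(60, [0, 45, 90, 135, 180, 270]), (70, [0, 45, 90, 135, 180, 270])]
(0.53, -0.04, 0.04) 0 [(60, [0, 45, 90, 135, 180, 270]), (70, [0, 45, 90, 135, 180, 270])]
(0.53, -0.04, 0.04) 30 [(0, [0, 45, 90, 135, 180, 270]), (50, [0, 45, 90, 135, 180, 270])]
(0.53, -0.04, 0.04) 60 [(0, [0, 45, 90, 135, 180, 270]), (10, [0, 45, 90, 135, 180, 270])]
(0.53, -0.04, 0.04) 90 [(0, [0, 45, 90, 135, 180, 270]), (10, [0, 45, 90, 135, 180, 270])]
(0.53, -0.04, 0.04) 120 [(0, [0, 45, 90, 135, 180, 270]), (10, [0, 45, 90, 135, 180, 270])]
(0.53, -0.04, 0.04) 150 [(30, [0, 45, 90, 135, 180, 270]), (40, [0, 45, 90, 135, 180, 270]
[... 1492 characters left out ...]
0, 45, 90, 135, 180, 270]), (10, [0, 45, 90, 135, 180, 270])]
(0.62, -0.04, 0.17) -30 [(0, [45]), (20, [0, 45, 90, 135, 180, 270])]
(0.62, -0.04, 0.17) 0 [(40, [0, 45, 90, 135, 180, 270]), (50, [0, 45, 90, 135, 180, 270])]
(0.62, -0.04, 0.17) 30 [(0, [0, 45, 90, 135, 180, 270]), (10, [0, 45, 90, 135, 180, 270])]
(0.62, -0.04, 0.17) 60 [(0, [0, 45, 90, 135, 180, 270]), (10, [0, 45, 90, 135, 180, 270])]
(0.62, -0.04, 0.17) 90 [(0, [0, 45, 90, 135, 180, 270]), (10, [0, 45, 90, 135, 180, 270])]
(0.62, -0.04, 0.17) 120 [(10, [0, 45, 90, 135, 180, 270]), (20, [0, 45, 90, 135, 180, 270])]
(0.62, -0.04, 0.17) 150 [(50, [0, 45, 90, 135, 180, 270]), (60, [0, 45, 90, 135, 180, 270])]
11.311545133590698
```

Tool directions from the side are reachable. The plan is:
1. Push the tile home and square against the batten with closed fingers pointing down.
2. Lift it with the closed fingertip under the overhang, coming in low from the right, and steepen the tool as the tile rises.

Next I'll check reach along that path.

```bash
cat > path.py <<'E'
from scan import *
from g import STOP,rx,ry,YR
R=.009
def pose(b,d,yoff,back=0.,r=R,psi0=50,p0=15,foot=None):
    "TCP pose with closed finger's tip under the tile standing at angle b(deg), d from foot"
    B=np.radians(b); n=np.sin(B)*rx+np.cos(B)*np.array([0,0,1]); u=-np.cos(B)*rx+np.sin(B)*np.array([0,0,1])
    Ft=STOP-.014*np.sin(B)*rx+yoff*ry if foot is None else foot
    s=np.clip((b-20)/60,0,1); psi=YR+np.radians(psi0*(1-s)); p=np.radians(p0+(62-p0)*s)
    z=np.array([np.cos(p)*np.cos(psi),np.cos(p)*np.sin(psi),-np.sin(p)])
    T=Ft+d*u-r*n
    return T-.008*z-back*z, q3(psi,p,ROLL)
ROLL=0
E
python3 - <<'E'
import path
from path import *
for ROLL in(0,np.pi):
 path.ROLL=ROLL
 for psi0 in(45,50,60):
  for b,dz,back in[(0,.15,.09),(0,-.013,.09),(0,-.013,0),(10,0,0),(20,0,0),(30,0,0),(40,0,0),(50,0,0),(60,0,0),(70,0,0),(80,0,0),(90,0,0),(90,0,.1)]:
    p,q=pose(b,.13,.01,back,psi0=psi0); p[2]+=dz
    j=kinematics.ik(p,q); print(round(ROLL),psi0,b,p.round(3),None if j is None else np.round(j,2))
E
```

```text
0 45 0 [ 0.488 -0.105  0.219] [ 1.46  0.93 -0.96  2.26 -1.32  0.62 -1.92]
0 45 0 [ 0.488 -0.105  0.056] [ 1.47  1.37 -0.95  2.22 -1.33  0.35 -1.58]
0 45 0 [ 0.551 -0.044  0.033] [ 1.37  1.6  -1.17  2.2   3.77  0.11 -0.38]
0 45 10 [ 0.549 -0.044  0.069] [ 1.36  1.5  -1.17  2.23  3.97  0.15 -0.67]
0 45 20 [ 0.551 -0.044  0.091] [ 1.35  1.44 -1.18  2.24  4.08  0.17 -0.84]
0 45 30 [ 0.556 -0.043  0.113] [ 1.26  1.24 -1.16  2.35  3.43  0.37 -0.43]
0 45 40 [ 0.566 -0.042  0.134] [ 1.15  1.03 -1.15  2.4   3.11  0.49 -0.42]
0 45 50 [ 0.579 -0.042  0.152] [ 1.04  0.84 -1.15  2.37  2.76  0.49 -0.4 ]
0 45 60 [ 0.596 -0.041  0.167] [ 0.94  0.71 -1.14  2.27  2.23  0.45 -0.15]
0 45 70 [ 0.616 -0.04   0.179] [ 0.5   0.46 -0.56  2.13  1.73  0.14  0.07]
0 45 80 [ 0.637 -0.04   0.187] [-0.03  0.43  0.09  1.97 -0.19  0.26  1.77]
0 45 90 [ 0.66  -0.041  0.19 ] [-0.02  0.46  0.08  1.91 -0.16  0.29  1.73]
0 45 90 [ 0.613 -0.04   0.278] [-0.24  0.29  0.36  1.91 -0.28  0.49  1.85]
0 50 0 [ 0.494 -0.11   0.219] [ 0.98  0.73 -0.2   2.17 -1.35  1.22 -1.85]
0 50 0 [ 0.494 -0.11   0.056] [ 1.24  1.18 -0.58  2.14
[... 4031 characters left out ...]
  2.    0.08  0.36  0.13]
3 60 20 [ 0.552 -0.045  0.091] [ 0.95  1.06 -0.45  2.02 -1.29  0.95  1.36]
3 60 30 [ 0.557 -0.045  0.113] [ 1.32  1.31 -1.25  2.17 -0.16  0.06  0.14]
3 60 40 [ 0.567 -0.043  0.134] [ 1.21  1.05 -1.16  2.27  3.4   0.19  2.58]
3 60 50 [ 0.58  -0.042  0.152] [ 1.1   0.86 -1.15  2.3   2.83  0.3   2.83]
3 60 60 [ 0.596 -0.041  0.167] [ 0.88  0.63 -0.95  2.25  2.59  0.25  2.71]
3 60 70 [ 0.616 -0.041  0.179] [ 0.4   0.44 -0.39  2.13  2.31  0.02  2.66]
3 60 80 [ 0.637 -0.04   0.187] [-0.23  0.45  0.38  1.98 -0.66  0.31 -0.92]
3 60 90 [ 0.66  -0.041  0.19 ] [-0.36  0.51  0.58  1.92 -0.86  0.41 -0.76]
3 60 90 [ 0.613 -0.04   0.278] [-0.64  0.39  0.95  1.92 -0.74  0.61 -0.85]
```

```bash
cat > see.py <<'E'
from h import *
from bench import imaging
def tile(save=None):
    c=imaging.read_camera('top');im=c['color'];hsv=cv2.cvtColor(im,cv2.COLOR_BGR2HSV)
    if save: cv2.imwrite(save,cv2.resize(im[120:300,200:480],None,fx=2.8,fy=2.8,interpolation=cv2.INTER_CUBIC))
    roi=np.zeros(im.shape[:2],np.uint8);roi[178:255,300:390]=255
    cs=cv2.findContours(cv2.inRange(hsv,(0,120,100),(12,255,255))&roi,cv2.RETR_EXTERNAL,cv2.CHAIN_APPROX_NONE)[0]
    t=max(cs,key=cv2.contourArea)
    P=plane(c,t.reshape(-1,2),0.067)
    return cv2.minAreaRect((P[:,:2]*1000).astype(np.float32))
E
python3 - <<'E'
from bench import *
from scan import *
from see import tile
claw.grab()
q=q3(0,np.pi/2,np.pi/2)
ctrl.move_pose([.45,0.0,.2],q)
ctrl.movel([.45,0.0,.055],rate=.12)
print(ctrl.movel([.470,0,.055],rate=.06,contact_N=15),ctrl.current_force())
print(ctrl.movel([.498,0,.055],rate=.03,contact_N=15),ctrl.current_eef_pos(),ctrl.current_force())
ctrl.movel([.45,0,.055],rate=.08)
ctrl.movel([.45,0,.2],rate=.15)
ctrl.move_pose([.43,-.13,.25],q)
print(tile('pics/t1.png'),ctrl.current_clock(),ctrl.current_gripper_width())
E
```

```text
False [ 0.64620816 -0.21087375  0.02281872]
False [ 4.97707901e-01 -2.73238879e-05  5.49555928e-02] [ 0.64934827 -0.04362061  0.8260073 ]
((581.06396484375, -34.466949462890625), (151.4817657470703, 111.81074523925781), 7.445723533630371) 9.3417 0.005549275853325995
```

View pics/t1.png

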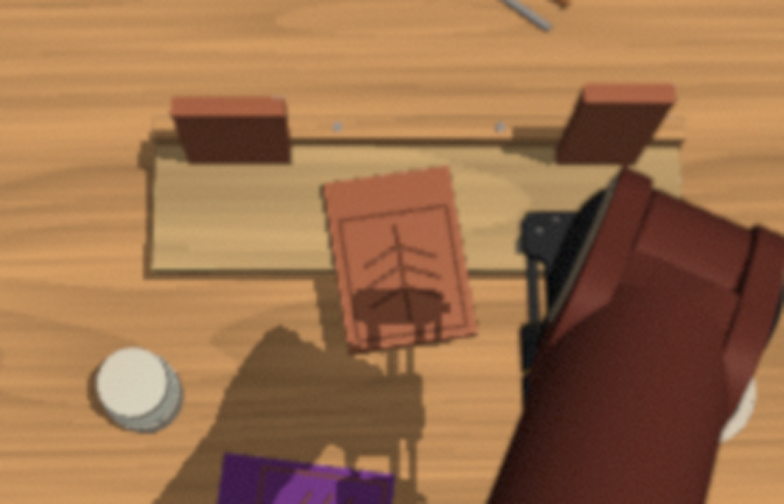

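The arm is at the right of this picture. The tile (near corners at about (350,350) and (475,333)) hasn't moved, so the push stopped short of it. I'll push further and watch the force.

Run:
```python
from bench import *
from scan import *
from see import tile
q=q3(0,np.pi/2,np.pi/2)
ctrl.move_pose([.48,0.0,.12],q)
ctrl.movel([.48,0.0,.055],rate=.15)
f0=ctrl.current_force()
for x in(.497,.501,.505,.509,.513,.516):
    s=ctrl.movel([x,0,.055],rate=.04,contact_N=15); print(x,s,(ctrl.current_force()-f0).round(2))
ctrl.movel([.48,0,.055],rate=.1)
print(ctrl.current_clock())
ctrl.movel([.48,0,.12],rate=.2)
ctrl.move_pose([.43,-.13,.25],q)
print(tile(),ctrl.current_clock())
```

```text
0.497 False [-0.64  0.52 -0.39]
0.501 False [-0.81  0.15  0.29]
0.505 False [-0.72  0.58 -0.43]
0.509 False [-0.46  0.24 -0.2 ]
0.513 False [ 0.38  0.53 -1.18]
0.516 False [ 0.24 -0.45 -0.38]
13.0417
((581.2330322265625, -34.444854736328125), (151.14077758789062, 111.81074523925781), 7.445723533630371) 14.35
```

Run:
```python
from bench import *
from scan import *
from h import *
q=q3(0,np.pi/2,np.pi/2)
ctrl.move_pose([.48,0.0,.12],q)
ctrl.movel([.485,0.0,.055],rate=.15)
s=imaging.read_camera('side');t=imaging.read_camera('top')
a=cv2.resize(s['color'][150:350,200:400],(400,400),interpolation=cv2.INTER_CUBIC)
b=cv2.resize(t['color'][150:350,240:440],(400,400),interpolation=cv2.INTER_CUBIC)
cv2.imwrite('pics/push.png',np.hstack([a,b]))
print(ctrl.current_eef_pos(),ctrl.current_ee_rot(),proj(s,[.485,0,.047]),proj(t,[.485,0,.047]),proj(s,[[.499,.011,.067],[.514,-.1,.067]]),ctrl.current_clock())
```

```text
[ 0.48602614 -0.00056179  0.05633556] [0.70742856 0.70678336 0.00100566 0.00105221] [[333.60663665 239.32961639]] [[328.49836688 253.5252911 ]] [[326.84530781 235.55546014]
 [329.82511754 203.4600193 ]] 15.8167
```

View pics/push.png

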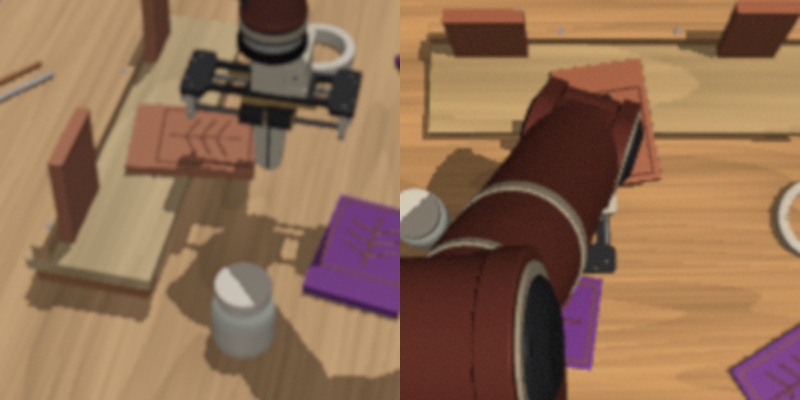

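The side view (left half) shows the closed fingertip at about (334,234) full-frame, some 5 px above its predicted spot. It may therefore be passing over the tile. I'll push again lower, with positions printed.

Run:
```python
from bench import *
from scan import *
from see import tile
q=q3(0,np.pi/2,np.pi/2)
ctrl.movel([.478,0.0,.038],rate=.1)
ctrl.wait(.2)
f0=ctrl.current_force()
for x in(.49,.495,.500,.505,.51):
    s=ctrl.movel([x,0,.038],rate=.04,contact_N=15); print(x,s,ctrl.current_eef_pos().round(4),(ctrl.current_force()-f0).round(2))
    if s: break
ctrl.movel([.47,0,.038],rate=.1)
print(ctrl.current_clock())
ctrl.movel([.47,0,.12],rate=.2)
ctrl.move_pose([.43,-.13,.25],q)
print(tile(),ctrl.current_clock())
```

```text
0.49 False [ 4.906e-01 -1.000e-04  3.800e-02] [-0.15 -0.42  0.26]
0.495 False [0.4953 0.     0.0379] [-0.41 -0.83 -0.13]
0.5 False [ 5.006e-01 -1.000e-04  3.800e-02] [-1.03  0.15 -0.42]
0.505 False [ 5.059e-01 -2.000e-04  3.810e-02] [-1.03 -0.51 -0.47]
0.51 False [ 5.108e-01 -1.000e-04  3.800e-02] [-1.31  0.4  -0.44]
18.45
((595.4136962890625, -43.22257614135742), (109.07840728759766, 140.72767639160156), 89.133544921875) 19.8333
```

Run:
```python
from bench import *
from scan import *
from h import *
from see import tile
s=imaging.read_camera('side');t=imaging.read_camera('top')
p=np.array(ctrl.current_eef_pos());print(p)
def mk(c,im,x0,y0,k):
    for dz,col in((0,(0,255,0)),(-.008,(255,0,0)),(.02,(0,255,255))):
        u=(proj(c,p+[0,0,dz])[0]-[x0,y0]+.5)*k-.5; cv2.circle(im,tuple(int(v) for v in u),2,col,-1)
    return im
u=proj(s,p)[0].astype(int)
a=mk(s,cv2.resize(s['color'][u[1]-80:u[1]+20,u[0]-70:u[0]+30],(500,500),interpolation=cv2.INTER_CUBIC),u[0]-70,u[1]-80,5)
b=cv2.resize(t['color'][130:270,290:400],(393,500),interpolation=cv2.INTER_CUBIC)[:,:300]
cv2.imwrite('pics/tip.png',np.hstack([a,b]));print(u,ctrl.current_clock())
```

```text
[ 0.42983604 -0.1278828   0.2482211 ]
[370 138] 19.9333
```

View pics/tip.png

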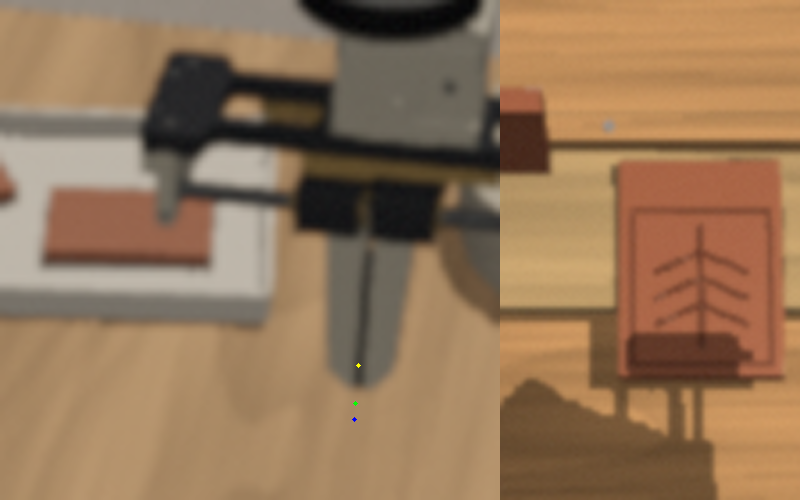

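The tile is now square to the board (right half: near edge at crop y≈378, far edge ≈160, batten face ≈145). On the left, the closed fingertips end about 8–10 mm behind the TCP. Next I'll remeasure the tile with a wider ROI and check the lift path.

```bash
sed -i 's/roi\[178:255/roi[173:255/' see.py
cat > path.py <<'E'
from scan import *
from g import STOP,rx,ry,YR
K=np.array([0,0,1.])
E=.009            # closed fingertips this far behind the TCP
def orient(b,psi0,psi1,p0,p1,r0=0,r1=90):
    s=np.clip((b-15)/65,0,1); t=np.clip((b-40)/35,0,1)
    psi=YR+np.radians(psi0+(psi1-psi0)*s);p=np.radians(p0+(p1-p0)*s)
    z=np.array([np.cos(p)*np.cos(psi),np.cos(p)*np.sin(psi),-np.sin(p)])
    return q3(psi,p,np.radians(r0+(r1-r0)*t)),z
def pose(b,d,foot,prm,back=0.,hx=.0075,hy=.011):
    "TCP pose: closed fingertip under the tile standing at angle b (deg) about foot, d from the foot"
    B=np.radians(b); n=np.sin(B)*rx+np.cos(B)*K; u=-np.cos(B)*rx+np.sin(B)*K
    q,z=orient(b,*prm); M=Ro.from_quat(q).as_matrix()
    r=hx*abs(n@M[:,0])+hy*abs(n@M[:,1])
    return foot+d*u-r*n+z*(E-back), q
E
python3 - <<'E'
from see import tile
from path import *
r=tile();print(r)
c=np.array([*r[0],53])/1000;yaw=np.radians(r[2]-90)
F=c+.075*np.array([np.cos(yaw),np.sin(yaw),0]);print('yaw',yaw,'foot in stop',(F-STOP)@rx,(F-STOP)@ry,'near x',(c-.15/2*np.array([1,0,0]))[0], 'front',.5767+.0164*c[1])
for prm in[(57,57,15,15),(57,57,15,40),(57,75,15,15),(60,60,15,30),(57,80,15,30)]:
 print(prm)
 for sg in (0,180):
  for b,dz,back in[(0,.12,.1),(0,-.012,.1),(0,-.012,0),(20,0,0),(40,0,0),(60,0,0),(75,0,0),(90,0,0),(90,0,.1)]:
    p,q=pose(b,.138,F,prm+(sg,sg+90),back); p[2]+=dz
    j=kinematics.ik(p,q); print(sg,b,p.round(3),None if j is None else np.round(j,2))
E
```

```text
((599.1841430664062, -42.177127838134766), (111.3865737915039, 148.22715759277344), 89.02771759033203)
yaw -0.0169695293079304 foot in stop -0.012048869532106554 0.007353614835083876 near x 0.5241841430664063 front 0.5760082951034545
(57, 57, 15, 15)
0 0 [ 0.487 -0.114  0.189] [ 0.49  0.89  0.56  2.1  -1.35  1.78 -1.69]
0 0 [ 0.487 -0.114  0.057] [ 0.73  1.09  0.18  2.05 -1.36  1.46 -1.54]
0 0 [ 0.541 -0.034  0.031] [ 1.15  1.31 -0.77  2.07 -1.23  0.57 -1.7 ]
0 20 [ 0.546 -0.034  0.088] [ 1.13  1.18 -0.77  2.09 -1.26  0.63 -1.77]
0 40 [ 0.566 -0.034  0.13 ] [ 1.1   1.08 -0.77  2.07 -1.26  0.68 -1.88]
0 60 [ 0.604 -0.035  0.167] [ 1.27  1.33 -1.29  1.98 -0.34  0.32  2.55]
0 75 [ 0.633 -0.035  0.181] [ 1.05  1.03 -0.85  1.91 -1.15  0.68  2.56]
0 90 [ 0.671 -0.036  0.189] [ 0.99  1.03 -0.82  1.82 -1.13  0.71  2.49]
0 90 [ 0.617 -0.116  0.215] [ 0.9   0.85 -0.36  1.81 -1.23  1.15  2.56]
180 0 [ 0.487 -0.114  0.189] [ 0.73  0.82  0.18  2.09 -1.29  1.5   1.37]
180 0 [ 0.487 -0.114  0.057] [ 0.89  1.08 -0.06  2.05 -1.29  1.26  1.54]
180 0 [ 0.541 -0.034  0.031] [ 1.15  1.31 -0.77  2.07 -1.2
[... 5058 characters left out ...]
  0.86 -0.08  1.33 -0.89  1.51  2.25]
180 0 [ 0.487 -0.114  0.189] [ 0.73  0.82  0.18  2.09 -1.29  1.5   1.37]
180 0 [ 0.487 -0.114  0.057] [ 0.89  1.08 -0.06  2.05 -1.29  1.26  1.54]
180 0 [ 0.541 -0.034  0.031] [ 1.15  1.31 -0.77  2.07 -1.23  0.57  1.44]
180 20 [ 0.546 -0.034  0.088] [ 1.02  1.09 -0.58  2.07 -1.3   0.8   1.39]
180 40 [ 0.564 -0.034  0.129] [ 0.56  0.89  0.05  1.96 -1.33  1.3   1.28]
180 60 [ 0.6   -0.034  0.164] [ 0.31  0.87  0.37  1.77 -1.3   1.53  0.21]
180 75 [ 0.63  -0.035  0.179] [ 0.15  0.92  0.61  1.61 -1.32  1.71 -0.53]
180 90 [ 0.667 -0.036  0.186] [ 0.14  0.95  0.61  1.47 -1.33  1.73 -0.63]
180 90 [ 0.651 -0.121  0.236] [ 0.25  0.94  0.67  1.34 -1.28  1.89 -0.68]
```

```bash
cat > prm.py <<'E'
from path import *
PRM=(50,60,15,30,180,270); D=.142
FT=STOP-.0135*rx+.008*ry
def P(b,back=0,dz=0):
    p,q=pose(b,D,FT,PRM,back); return p+[0,0,dz],q
E
python3 - <<'E'
from bench import *
from prm import *
from see import *
p,q=P(0,.09,.12); ctrl.move_pose(p,q); print(ctrl.current_joints().round(2))
p,q=P(0,.09,-.012); ctrl.movel(p,q,rate=.15)
p,q=P(0,0,-.012); print(ctrl.movel(p,q,rate=.08,contact_N=12),ctrl.current_joints().round(2))
ctrl.wait(.2);f0=ctrl.current_force()
for b in(0,4,8,12,16,20):
    p,q=P(b); s=ctrl.movel(p,q,rate=.05,contact_N=15); print(b,s,(ctrl.current_force()-f0).round(2))
s=imaging.read_camera('side')
cv2.imwrite('pics/lift.png',cv2.resize(s['color'][100:340,180:500],(800,600),interpolation=cv2.INTER_CUBIC))
print(ctrl.current_joints().round(2),ctrl.current_clock())
E
```

```text
[ 1.12  0.82 -0.39  2.22 -1.35  1.05  1.37]
False [ 1.36  1.57 -1.13  2.18 -1.35  0.09  1.61]
0 False [ 1.41  0.71 -2.17]
4 False [ 0.81  0.6  -2.94]
8 False [ 0.99  1.32 -3.28]
12 False [-0.38  0.06 -3.31]
16 False [ 0.9   0.21 -2.99]
20 False [ 0.23  0.49 -3.51]
[ 1.33  1.4  -1.15  2.2  -1.34  0.15  1.46] 25.8917
```

View pics/lift.png

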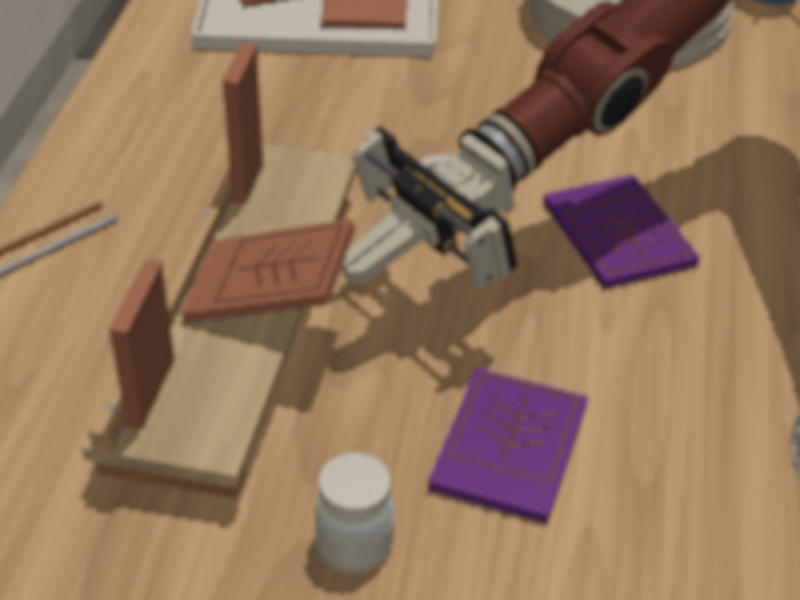

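The picture shows the tile raised about 20°, with its far edge down at the batten and the fingertip at (350,275) just under the near edge. I'll slide the tip further in as the tile rises.

Run:
```python
from bench import *
import prm
from prm import *
from see import *
f0=ctrl.current_force()
for b in range(24,66,4):
    prm.D=np.interp(b,[24,40],[.140,.126])
    p,q=P(b)
    try: s=ctrl.movel(p,q,rate=.05,contact_N=20)
    except ctrl.Unreachable as e: print(b,'unreach',e); break
    print(b,s,(ctrl.current_force()-f0).round(2),ctrl.current_joints().round(2)[2:])
    if s: break
s=imaging.read_camera('side')
cv2.imwrite('pics/lift2.png',cv2.resize(s['color'][100:340,180:500],(800,600),interpolation=cv2.INTER_CUBIC))
print(ctrl.current_clock())
```

```text
24 False [-1.63  0.17  0.3 ] [-1.12  2.18 -1.32  0.21  1.4 ]
28 False [-2.29  0.14  0.15] [-1.08  2.16 -1.29  0.26  1.34]
32 False [-2.06  0.34  0.92] [-1.05  2.14 -1.26  0.3   1.27]
36 False [-2.74 -0.33  0.61] [-1.02  2.12 -1.23  0.34  1.21]
40 False [-3.15  0.29  0.28] [-0.98  2.1  -1.2   0.38  1.16]
44 False [-4.1   0.09  2.8 ] [-0.92  2.08 -1.21  0.45  0.96]
48 False [-2.13  1.03  2.94] [-0.85  2.06 -1.21  0.51  0.75]
52 False [-3.31  0.41  1.35] [-0.79  2.03 -1.21  0.57  0.53]
56 False [-2.29 -0.58  1.65] [-0.73  2.   -1.2   0.62  0.31]
60 False [-2.31 -0.15  1.9 ] [-0.68  1.98 -1.19  0.67  0.1 ]
64 False [-1.68  0.37  1.55] [-0.62  1.95 -1.18  0.71 -0.11]
29.6333
```

View pics/lift2.png

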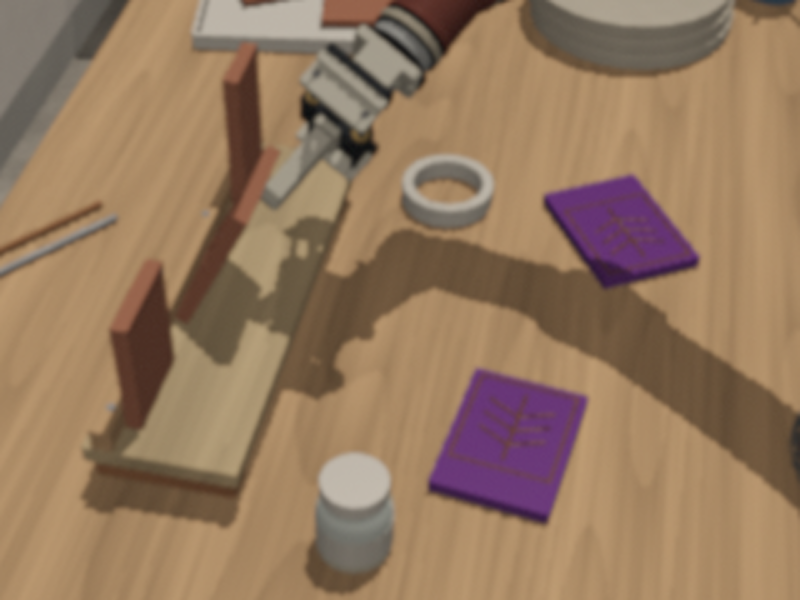

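The tile leans at about 65° on the tip, evenly, with the foot at the batten. I'll finish slowly.

Run:
```python
from bench import *
import prm
from prm import *
from see import *
prm.D=.126
f0=ctrl.current_force()
for b in [68,72,76,79,81,82,83,84,85,86,87]:
    p,q=P(b)
    s=ctrl.movel(p,q,rate=.04 if b<80 else .012,contact_N=10)
    print(b,s,(ctrl.current_force()-f0).round(2))
    if s: break
ctrl.wait(1)
s=imaging.read_camera('side');t=imaging.read_camera('top')
a=cv2.resize(s['color'][140:260,210:330],(400,400),interpolation=cv2.INTER_CUBIC)
b=cv2.resize(t['color'][130:250,280:400],(400,400),interpolation=cv2.INTER_CUBIC)
cv2.imwrite('pics/up.png',np.hstack([a,b]))
print((ctrl.current_force()-f0).round(2),ctrl.current_clock())
```

```text
68 False [ 0.52 -0.38  0.37]
72 False [ 1.26 -0.12 -1.28]
76 False [ 0.32 -0.48 -0.96]
79 False [ 1.17 -0.72 -0.45]
81 False [ 0.86 -0.86 -0.79]
82 False [ 1.31 -0.54 -0.71]
83 False [ 0.72 -0.13 -0.44]
84 False [ 1.9  -0.41 -0.15]
85 False [ 1.82  0.88 -0.46]
86 False [ 0.57 -0.92 -0.67]
87 False [ 0.67 -1.   -1.36]
[ 2.21 -0.44 -0.28] 34.725
```

View pics/up.png

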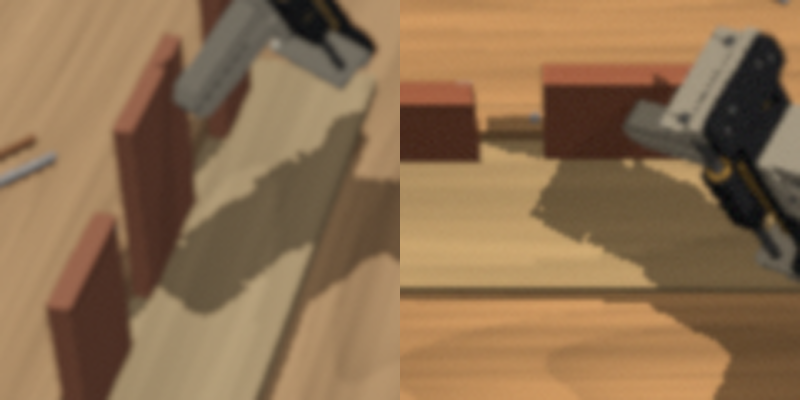

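The tile looks upright, its foot in line with the standing tiles' feet. Before I back off I'll measure the lean.

```bash
cat > lean.py <<'E'
from bench import *
from h import *
def lean(c0=326,c1=350):
    t=imaging.read_camera('top'); g=cv2.cvtColor(t['color'],cv2.COLOR_BGR2HSV)[:,:,2].astype(float)
    cols=range(c0,c1,2); up=[];ft=[];bk=[]
    for x in cols:
        k=np.diff(g[150:162,x]).argmin(); up.append((x,150.5+k))
        k=np.diff(g[168:184,x]).argmax(); ft.append((x,168.5+k))
    U=plane(t,up,.203);F=plane(t,ft,.053)
    yaw=lambda Q:-np.polyfit(Q[:,1],Q[:,0],1)[0]
    print('top x',np.median(U[:,0]),'foot x',np.median(F[:,0]),'lean deg',np.degrees((np.median(U[:,0])-np.median(F[:,0]))/.15),'yaw',yaw(U),yaw(F),'rows',np.median(up,0),np.median(ft,0))
    return t
E
python3 - <<'E'
from lean import *
t=lean()
g=cv2.cvtColor(t['color'],cv2.COLOR_BGR2HSV)[:,:,2]
print(g[145:184,335].tolist())
# neighbour standing wide tile, known upright 120 high, as a check
up=[];ft=[]
for x in range(272,296,3):
    up.append((x,150.5+np.diff(g[150:165,x].astype(float)).argmin())); ft.append((x,168.5+np.diff(g[168:184,x].astype(float)).argmax()))
U=plane(t,up,.173);F=plane(t,ft,.053);print('wide',np.median(U[:,0]),np.median(F[:,0]))
E
```

```text
top x 0.6719726446828282 foot x 0.6720853525018939 lean deg -0.04305121567058913 yaw -0.04361180923511844 -0.017228475139538284 rows [337.  154.5] [337.  177.5]
[187, 190, 194, 189, 178, 169, 164, 165, 168, 159, 120, 84, 73, 70, 71, 72, 71, 71, 71, 71, 72, 71, 72, 70, 72, 73, 69, 68, 65, 66, 64, 65, 74, 96, 105, 105, 106, 108, 111]
wide 0.6721958647133921 0.6719397635833556
```

The lean is about 0°, and the foot is 14 mm in front of the batten. I'll retract, recheck and hand in if it's good.

Run:
```python
from lean import *
from prm import *
p=np.array(ctrl.current_eef_pos())
z=Ro.from_quat(ctrl.current_ee_rot()).as_matrix()[:,2]
ctrl.movel(p-.01*rx,rate=.03)
ctrl.movel(p-.01*rx-.10*z,rate=.08)
ctrl.wait(3)
t=lean(326,362);print(ctrl.current_clock(),ctrl.current_force())
s=imaging.read_camera('side')
a=cv2.resize(s['color'][130:330,200:400],(400,400),interpolation=cv2.INTER_CUBIC)
b=cv2.resize(t['color'][110:310,220:480],(400,308),interpolation=cv2.INTER_CUBIC)
cv2.imwrite('pics/end.png',np.hstack([a,np.vstack([b,np.zeros((92,400,3),np.uint8)])]))
```

```text
top x 0.6717483560506052 foot x 0.6718343833264576 lean deg -0.032859998862329085 yaw -0.017395967199754607 -0.017020973038779204 rows [343.  154.5] [343.  177.5]
39.7083 [-0.31106163  0.89335335 -1.27116277]
```

View pics/end.png

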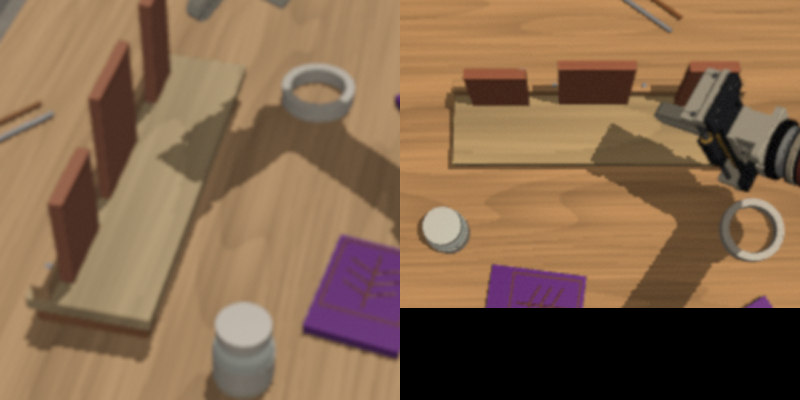

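The tile stands upright and free between the two standing tiles, with the gripper clear of it and the other things where they were.

```bash
python3 -c "
from bench import *
print(job_done())"
```

```text
the job is handed in; nothing more can be done
None
```

I handed the job in at about 40 s on the robot clock: the tile stands free and upright (lean about 0°, parallel to the batten, foot 14 mm in front of it), and the standing tiles, jar and tape look unmoved; no verdict came back.

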